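Gauge the injector depth of a plasma torch

TASK

Check how deep the injector sits in the white torch on the inclined stand: lift the depth gauge from its rest, slide it gently into the torch's mouth until the red collar sits flush on the rim, keep it seated a moment, then draw it right out. Finish holding it, and keep holding: the gauge level and still in the gripper, touching nothing else, the tip of its pin a few centimetres above the middle of the lit panel for reading. Let nothing but the torch touch the pin, do not strike or force the torch, and leave the other things where they stand.

Things in the scene. Friction and masses are not known exactly. Their poses are not given: they have to be found in the camera images.
- gauge: depth gauge, 130-200 g, lying level. Along its x axis, grey square handle with black ribs, 18 x 18 mm, x -118 to -8 mm (grip at -85 to -25; balances at -40), red collar 30 mm diameter, x -8 to 0, brass stem 16 mm diameter, x 0 to 45, nose tapered to 10 mm, then a thin steel pin to x = 75. Origin: on the axis at the collar's stop face; x to the pin's tip, z up as it lies, y level
- gauge_pin: the gauge's steel pin, 6 mm diameter, round end, black rings. Origin: its tip; axes as the gauge's. Starts fully out, tip at x = 75 mm of the gauge. A push slides it back into the stem (up to 28 mm, about 1.2 N of friction) and it stays there: the reading. In the torch it meets the injector 7 to 19 mm before the collar seats
- gauge_rest: fixed rest: blue plate 140 x 70 x 10 mm, two white notched supports 12 mm thick, up to 31 mm wide, at x = 65 mm (under the stem) and -65 mm (under the handle's end), 73 mm high, open between. Origin: centre of its underside, on the table; x as the gauge's. The gauge's axis lies 65 mm up, its origin at x = 43 mm; it lifts straight up (1.5 mm play a side)
- torch: white ceramic tube, fixed, 24 mm outer, 20 mm inner diameter (2 mm play round the stem); dark clamps begin 42 mm below the mouth. Origin: centre of the mouth in the rim's plane, 130 mm above the table; x points down the bore, 30 degrees below level (the way in); y level; z upward. Collar seated: the gauge's origin and x axis coincide with these. Over 4 N means collar on rim; breaks at 40 N
- torch_stand: fixed stand of the torch: grey plate 190 x 100 x 12 mm, two posts with clamps 42 and 50 mm across. Origin: on the table, 10 mm from the plate's centre towards the mouth; x points level the way the mouth faces, the mouth lies 65 mm that way; z up
- light_panel: the fixed lit viewing panel lying on the table: grey box 200 (x) x 140 (y) x 28 mm with a white glowing top 172 x 112 mm. Origin: centre of its underside; z up
- amber_bottle: bystander: amber bottle with a green cap, 64 mm diameter, 150 mm tall; origin at the centre of its base
- white_bottle: bystander: white bottle with a red cap, 68 mm diameter, 160 mm tall; origin at the centre of its base
- cone_jar: bystander: clear jar with a blue lid, 56 mm diameter, 55 mm tall; origin at the centre of its base
- tube_rack: bystander: orange rack of tubes with red and blue caps, 60 x 150 mm, 105 mm tall; origin at the centre of its base
- screwdriver: bystander: screwdriver with a yellow handle, 160 mm long, lying on the table along its x axis
- cone_case: bystander: copper-coloured disc (a spare cone), 60 mm diameter, 22 mm tall; origin at the centre of its base
- mouse: bystander: grey and white computer mouse, 102 x 62 x 32 mm; origin at the centre of its base
Mind the look-alikes: they are no part of the job. There is more than one size of the gauge; the one meant has the size given above. What is shaped like the torch_stand but brown is not meant.

How it is judged:
On the way, in this order (a step that is already met when the one before it is completed fails the run):
1. the gauge's collar sits flush on the torch's rim, in line with the bore (x of gauge in the frame of torch above -0.003 m and distance between gauge and torch below 0.006 m and angle between the x axis of gauge and the x axis of torch, either way round below 0.08 rad), for 0.3 s.
2. the gauge is drawn right out of the torch, held by the fingers (x of gauge_pin in the frame of torch below -0.01 m and contact force between the fingers and gauge above 1 N), for 0.1 s.
At the end, for the whole second after the job is handed in: gripped and still; level within 7 degrees; pin's tip 15 to 110 mm above the lit panel's top, within 45 mm (lengthwise) and 35 mm (across) of its middle; touching nothing but the fingers; pin still pushed in by the injector (tip 53 to 72 mm from the collar's stop face) (angle between gauge's own x axis and vertical between 1.4508 and 1.6908 rad and x of gauge_pin in the frame of light_panel between -0.045 and 0.045 m and y of gauge_pin in the frame of light_panel between -0.035 and 0.035 m and z of gauge_pin in the frame of light_panel between 0.043 and 0.138 m and x of gauge_pin in the frame of gauge between 0.053 and 0.072 m and contact force between the fingers and gauge above 1 N and contact force between gauge and light_panel below 0.1 N and contact force between gauge and gauge_rest below 0.1 N and contact force between gauge and torch_stand below 0.1 N and linear speed of gauge below 0.03 m/s and contact force between gauge and amber_bottle below 0.1 N and contact force between gauge and white_bottle below 0.1 N and contact force between gauge and cone_jar below 0.1 N and contact force between gauge and tube_rack below 0.1 N and contact force between gauge and screwdriver below 0.1 N and contact force between gauge and cone_case below 0.1 N and contact force between gauge and mouse below 0.1 N); the arm keeps its last pose, push and grip.
It fails at once if the torch is struck or pushed with more than 40 N (contact force between torch and anything else above 40 N).
It fails at once if something other than the torch touches the gauge's pin (any touch with the tip outside the torch's mouth) (contact force between gauge_pin and anything else above 0.5 N and not (x of gauge_pin in the frame of torch above -0.01 m and y of gauge_pin in the frame of torch between -0.014 and 0.014 m and z of gauge_pin in the frame of torch between -0.014 and 0.014 m)).
It fails at once if a bystander is moved more than 30 mm (distance of any of amber_bottle, white_bottle, cone_jar, tube_rack, screwdriver, cone_case, mouse from where it was at the start of the episode above 0.03 m).
It also fails if it takes over 48 s, if anything falls off the work surface, if the arm or the gripper's body presses on something with over 40 N, if the wrist force passes 120 N, or if a joint passes its speed limit or range.

ROBOT

A 6-joint arm with a two-finger parallel gripper is mounted at the origin on the work surface. World frame = base frame: x ahead of the robot, y to its left, z up, the work surface at z = 0. Lengths are in m, angles in rad, forces in N, time in s.
With the tool pointing down it reaches from about 0.35 to 0.975 m from the base axis. Payload 4.9 kg.
Tool frame: the origin (TCP) lies at the very end of the fingers, on their centre line; the grasp point (between the pads) lies 19 mm behind it (ctrl.pinch_z is the distance from the TCP to the grasp point, in m); z points along the fingers, y is the direction in which the jaws open and shut (so a half turn about z gives the same grasp; the last joint's range is limited). The gripper opens to 85 mm and grips with 20 to 120 N. Pads are 22 mm wide; open, the fingers measure 114 mm over their backs; the gripper's body (76 mm by 85 mm) begins 54 mm behind the grasp point. The pads swing forward as they close: fully open they stand 13 mm farther back than shut.
Start: joints at [1.141, 0.053, 1.613, -0, 1.476, -0.119], TCP at [0.191, 0.595, 0.231] pointing down, gripper open.
Joint ranges: [-3.01, 3.01], [-1.01, 2.22], [0.06, 2.58], [-1.02, 4.17], [0.09, 2.62], [-3.14, 3.14]. Speed limits (rad/s): [2.57, 2.57, 3.14, 3.14, 3.14, 3.14].

INTERFACE

Orientations are given as a rotation vector (axis times angle).
In Python, from station import ctrl gives the robot as it stands.
- The arm moves only by the tool carry_out, never from a script. Its argument "series" is a list of rows, each a list of 7 numbers: the shift along the world's x, y, z each as a share of 0.025 m, from -1 to 1, then the turn, a rotation vector about the world's x, y, z each as a share of 0.1 rad, from -1 to 1, then the opening, from 0 (shut) to 1 (fully open). A call has 1 to 12 rows; each row shifts and turns the commanded pose from where the row before left it; what a row does not reach is not made up. A row lasts 1/10 s, in which the tool goes at most 50 mm and 8.59 degrees, less where a joint would pass 70% of its speed; a pose out of reach is approached as far as the arm can. A call with a number of a shift or a turn outside -1 to 1 is refused whole. A call with a gripper value outside its range is refused whole. The fingers move at their own pace and stop on an object; "grip_force" is the grip in N (left out, the last holds). Time passes only in rows, so rows that do not move let the fingers close. It gives the time, the measured TCP pose, the force and the opening at its end, in the units of the state.
- ctrl.get_obs(): the state, without advancing time (a new reading comes with each control period).
- ctrl.get_image(name): name is "side" or "top"; returns a dict with "frame" (384x512x3 uint8, blue, green, red), "fx", "fy", "cx", "cy" (pixels), "k1" (the pictures are not rectified: a ray, as slopes to the right and down, at radius r is drawn at 1 + k1 r^2 times it, then the intrinsics apply), "R" (3x3) and "t" (3): a world point X has camera coordinates R X + t. Camera axes: x right, y down, z forward; pixel columns grow to the right and rows downward; lengths in m; the calibration is good to about 2 mm. A picture is of the moment at which its call begins. There is no depth.
- ctrl.finish_job(): hands the job in, once; it reports no verdict.
Trained networks look in a picture, given as the dict that the camera call returned (one of the last four; its "shot" number tells which), for a name from the list of things; names that differ only in an ending like _2 or _b are one class to them, and where a whole thing is asked for, a point or a joint stands for the part that bears it (a point fixed in the world has none). Each returns a list of dicts, best first, with "p" (0 to 1); they miss things now and then, are a little off and sometimes report something else, mostly with a low value. They report only what shows in the picture. A call takes as long as a camera call. They do not tell look-alikes from the thing itself.
- ctrl.trace(picture, name): "mask" (384x512 bool, what is visible of it) and "rect" ([left, top, width, height] as shares, 0 to 1, of the picture: columns of its width, rows of its height, round what is visible of it).
- ctrl.mark_of(picture, name): "position" ([column, row] as shares, 0 to 1, of the picture: columns of its width, rows of its height: a listed point, or the origin of a listed thing).
The state is a dict: "t": time; "q": joint angles; "dq": joint speeds; "effort": joint torques, N m; "tool_pos": TCP position; "tool_rot": TCP orientation; "contact_force": force on the tool from outside, world axes, zero at the start; "wrist_torque": the same for the moment, N m; "opening": finger opening in m.
Only numpy, scipy, OpenCV 4.12 (cv2) and the standard library are available. Lean on these libraries where they do the work, as an engineer would, in place of code of your own. Each camera call takes 0.05 s, during which the arm holds its last target.

## Working session

There is one attempt and no reset: what is moved stays moved. The work goes in short steps, Python scripts to look and compute and a tool call to move; the robot and the scene stay as the last step left them, time stands still between calls to the robot, and variables do not carry over. Pictures are saved under pics/ and viewed, and the job is handed in when it is done.

Besides the shell and the picture viewer there is one more tool, called after "Call:" as name(argument=value, ...) on one line, values as JSON. carry_out: Moves the arm, as the interface text tells. Shift numbers are shares of 0.025 m and turn numbers shares of 0.1 rad, none past 1 either way. Its arguments: {"type":"object","properties":{"series":{"type":"array"},"grip_force":{"type":"number"}},"required":["series"]}

```bash
ls; mkdir -p pics
cat > h.py <<'E'
import numpy as np, cv2, pickle
from station import ctrl
E
python3 - <<'E'
from h import *
o=ctrl.get_obs(); print({k:np.round(v,3) for k,v in o.items()}, ctrl.pinch_z)
for n in ['side','top']:
    p=ctrl.get_image(n); cv2.imwrite(f'pics/{n}0.png',p['frame'])
    pickle.dump(p,open(f'{n}0.pkl','wb'))
    print(n,{k:v for k,v in p.items() if k!='frame'})
    for x in ['gauge','gauge_pin','gauge_rest','torch','torch_stand','light_panel','amber_bottle','white_bottle','cone_jar','tube_rack','screwdriver','cone_case','mouse']:
        try:
            print(x,[(round(d['p'],2),np.round(np.array(d['position'])*[512,384],1)) for d in ctrl.mark_of(p,x)])
        except Exception as e: print(x,e)
E
```

```text
pics
{'t': np.float64(0.0), 'q': array([ 1.141,  0.053,  1.614, -0.   ,  1.476, -0.119]), 'dq': array([ 0.   , -0.001,  0.   , -0.   , -0.001, -0.   ]), 'effort': array([-0.0000e+00, -3.9368e+01, -3.7017e+01, -0.0000e+00,  7.0000e-03,
        0.0000e+00]), 'tool_pos': array([0.191, 0.594, 0.23 ]), 'tool_rot': array([-4.860e-01, -3.103e+00,  3.000e-03]), 'contact_force': array([ 0.25 , -0.177,  0.152]), 'wrist_torque': array([ 0.012, -0.065, -0.047]), 'opening': np.float64(0.085)} 0.0187
side {'fx': 393.50717144631744, 'fy': 393.50717144631744, 'cx': 252.15137093335534, 'cy': 191.79822696935818, 'k1': 0.04721259007897774, 'R': array([[ 0.96629059, -0.25742596,  0.00379133],
       [-0.17860857, -0.68089725, -0.71026609],
       [ 0.18542244,  0.68564627, -0.70392308]]), 't': array([-0.47375419,  0.1506067 ,  1.38777015]), 'shot': 1}
gauge [(0.98, array([235.8, 333.3])), (0.7, array([276.9, 198.6])), (0.52, array([207.3, 198.8]))]
gauge_pin [(0.37, array([235.1, 301.3]))]
gauge_rest [(0.74, array([285.6, 210. ]))]
torch [(0.64, array([163.4, 153.5])), (0.55, array([239.4, 148.2]))]
tor
[... 940 characters left out ...]
, 204.3]))]
gauge_pin [(0.48, array([245.5, 171. ])), (0.37, array([379.2, 227.8])), (0.15, array([358., 173.]))]
gauge_rest [(0.79, array([267.6, 139.8])), (0.27, array([299.6,  87.8]))]
torch [(0.75, array([157.6, 279.9]))]
torch_stand [(0.71, array([152.9, 276.2])), (0.7, array([163.7, 188.9])), (0.28, array([269.9, 143. ]))]
light_panel [(0.59, array([356.7, 173.2]))]
amber_bottle [(0.76, array([180.8, 112.6]))]
white_bottle [(0.56, array([360.3, 124.3]))]
cone_jar [(0.75, array([205.4,  98.5]))]
tube_rack [(0.75, array([173.5, 173.9])), (0.63, array([299.4,  91.6]))]
screwdriver [(0.65, array([115.6, 135.9]))]
cone_case [(0.56, array([275.2, 202. ]))]
mouse [(0.58, array([247.,  99.]))]
```

Run:
```python
import cv2
for n in ['side','top']:
    cv2.imwrite(f'pics/{n}0b.png',cv2.resize(cv2.imread(f'pics/{n}0.png'),(800,600),interpolation=cv2.INTER_CUBIC))
```

```text
(no output)
```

View pics/side0b.png

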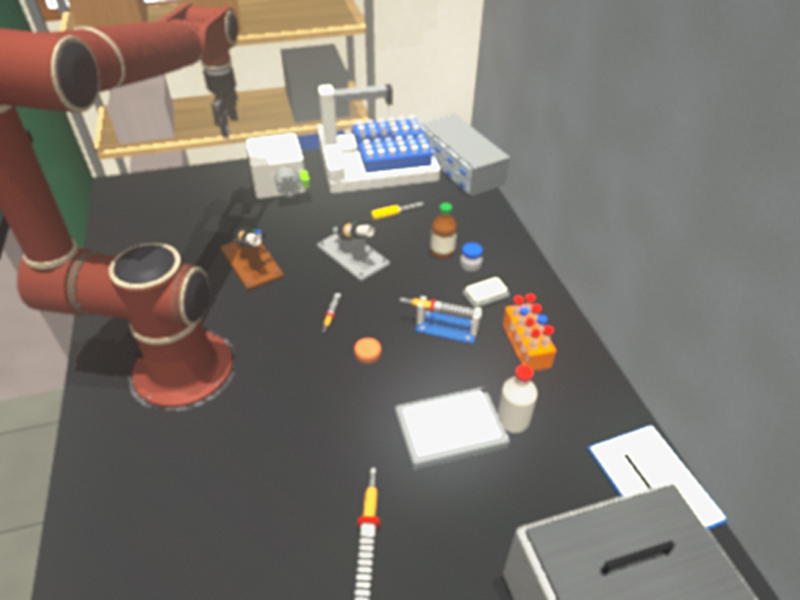

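View pics/top0b.png

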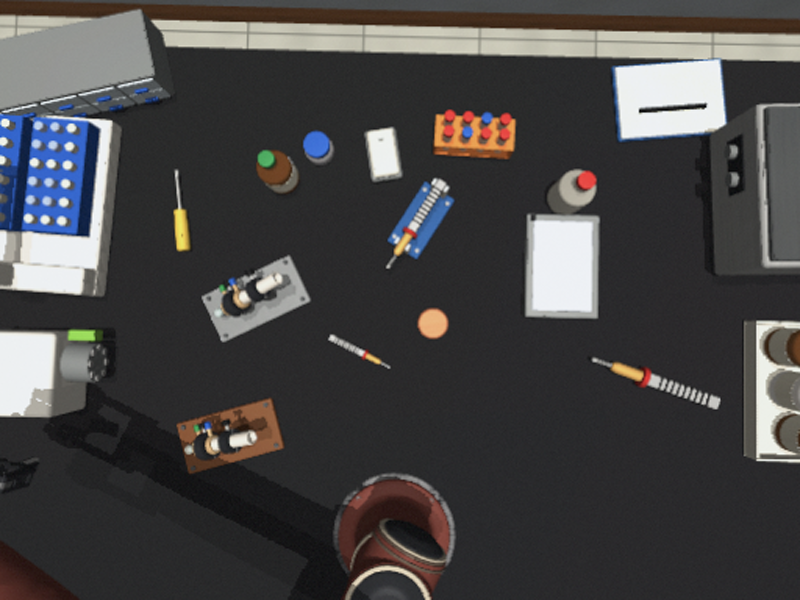

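Candidates for the gauge, in top-view pixels: the one on the blue rest (262,151), a small one on the table (230,225), and a large one on the table (412,243). I choose the one on the rest. For the stand: grey (164,189) is the one meant, brown (148,279) is not.

```bash
cat >> h.py <<'E'
from scipy.optimize import least_squares
def proj(p,X):
    X=np.atleast_2d(X); c=X@np.array(p['R']).T+np.array(p['t'])
    s=c[:,:2]/c[:,2:]; r2=(s**2).sum(1,keepdims=True); s=s*(1+p['k1']*r2)
    return s*[p['fx'],p['fy']]+[p['cx'],p['cy']]
def ray(p,uv):
    d=(np.array(uv)-[p['cx'],p['cy']])/[p['fx'],p['fy']]; s=d.copy()
    for _ in range(20): s=d/(1+p['k1']*(s@s))
    R=np.array(p['R']); return -R.T@np.array(p['t']), R.T@np.append(s,1)
def atz(p,uv,z):
    o,d=ray(p,uv); return o+d*(z-o[2])/d[2]
def tri(ps,uvs):
    A=np.zeros((3,3));b=np.zeros(3)
    for p,uv in zip(ps,uvs):
        o,d=ray(p,uv); d/=np.linalg.norm(d); M=np.eye(3)-np.outer(d,d); A+=M;b+=M@o
    return np.linalg.solve(A,b)
def load(n): return pickle.load(open(n+'.pkl','rb'))
def crop(p,x0,y0,w,h,k,fn):
    im=cv2.resize(p['frame'][y0:y0+h,x0:x0+w],None,fx=k,fy=k,interpolation=cv2.INTER_CUBIC)
    for i in range(0,w,10):
        cv2.line(im,(i*k,0),(i*k,6 if i%50 else 14),(0,255,255),1)
        if i%20==0: cv2.putText(im,str(x0+i),(i*k,24),0,.4,(0,255,255),1)
    for i in range(0,h,10):
        cv2.line(im,(0,i*k),(6,i*k),(0,255,255),1)
        if i%20==0: cv2.putText(im,str(y0+i),(8,i*k+4),0,.4,(0,255,255),1)
    cv2.imwrite('pics/'+fn,im)
E
python3 - <<'E'
from h import *
t=load('top0');s=load('side0')
crop(t,235,105,65,75,8,'gt.png'); crop(s,245,180,75,50,8,'gs.png')
crop(t,120,155,90,70,8,'tt.png'); crop(s,195,130,65,55,8,'ts.png')
E
```

```text
(no output)
```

View pics/gt.png

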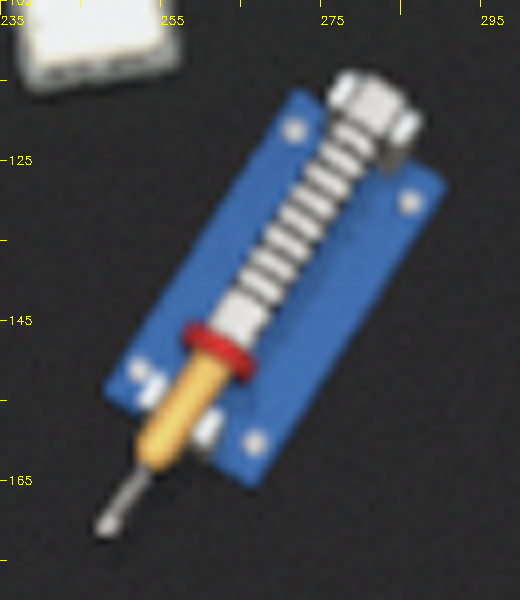

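View pics/gs.png

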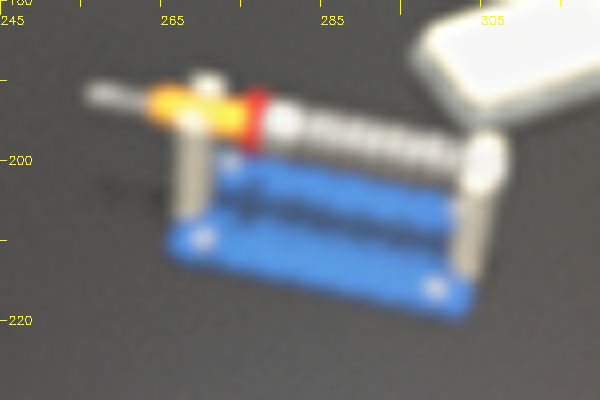

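View pics/tt.png

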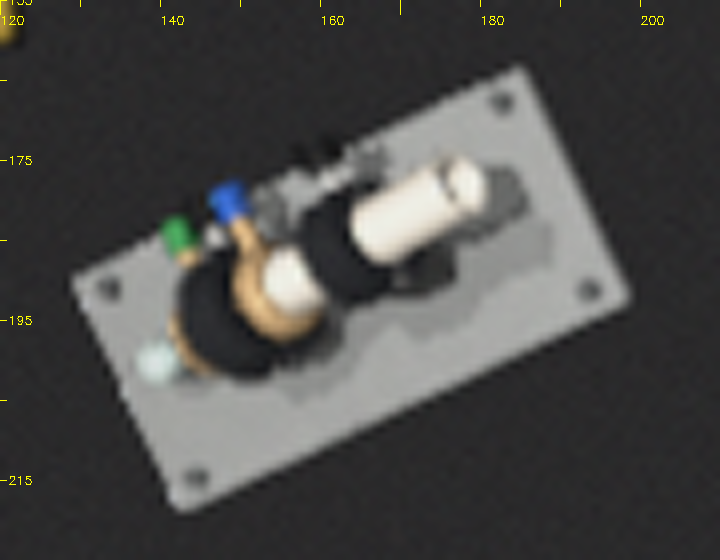

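View pics/ts.png

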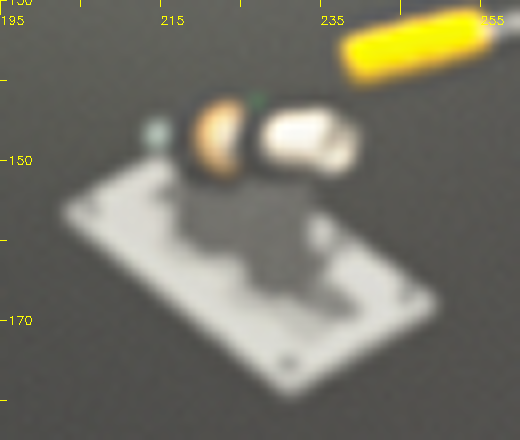

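```bash
cat >> h.py <<'E'
from scipy.optimize import minimize
from scipy.spatial import ConvexHull
def hullmask(pts,roi,k=8):
    x0,y0,w,h=roi; m=np.zeros((h*k,w*k),np.uint8)
    q=((pts-[x0,y0]+.5)*k-.5).astype(np.float32)
    hl=cv2.convexHull(q); cv2.fillConvexPoly(m,np.round(hl*16).astype(np.int32),1,cv2.LINE_8,4); return m
def segmask(p,roi,fn,k=8):
    x0,y0,w,h=roi
    im=cv2.resize(p['frame'][y0:y0+h,x0:x0+w],None,fx=k,fy=k,interpolation=cv2.INTER_CUBIC)
    m=fn(im.astype(float)).astype(np.uint8)
    n,l,st,_=cv2.connectedComponentsWithStats(m); i=1+np.argmax(st[1:,4]); c=np.argwhere(l==i)[:,::-1].astype(np.int32)
    o=np.zeros_like(m); cv2.fillConvexPoly(o,cv2.convexHull(c),1); return o
def boxpts(x0,x1,y0,y1,z0,z1): return np.array([[x,y,z] for x in(x0,x1) for y in(y0,y1) for z in(z0,z1)])
def place(P,v):
    c,s=np.cos(v[2]),np.sin(v[2]); return P@np.array([[c,s,0],[-s,c,0],[0,0,1]])+[v[0],v[1],0]
def fit(items,P,v0):
    f=lambda v: sum(np.sum(hullmask(proj(p,place(P,v)),roi)!=m) for p,roi,m in items)/64
    s=np.array([[0,0,0],[.01,0,0],[0,.01,0],[0,0,.08]])
    v=np.array(v0,float)
    for k in (1,.4,.2):
        r=minimize(f,v,method='Nelder-Mead',options=dict(initial_simplex=v+s*k,xatol=1e-5,fatol=.01)); v=r.x
    return v,r.fun
E
cat > m1.py <<'E'
from h import *
t=load('top0');s=load('side0')
print('cams',ray(t,[0,0])[0],ray(s,[0,0])[0])
gray=lambda im: im.min(2)>95
blue=lambda im:(im[...,0]-im[...,2]>50)
def run(name,P,v0,tr,sr,ft,fs):
    it=[]
    if tr: it.append((t,tr,segmask(t,tr,ft)))
    is_=[]
    if sr: is_.append((s,sr,segmask(s,sr,fs)))
    for lab,i in (('top',it),('side',is_),('both',it+is_)):
        if i:
            v,e=fit(i,P,v0); print(name,lab,np.round(v,4),round(e,1), [int(m.sum()/64) for _,_,m in i])
    return v
a=atz(t,[164,189],.012); m=atz(t,[181,178],.13); print(a,m)
yaw=np.arctan2(*(atz(t,[193.,181],.012)-atz(t,[136.,206.],.012))[[1,0]])
run('stand',boxpts(-.105,.085,-.05,.05,0,.012),[a[0],a[1],yaw],(120,155,90,70),None,gray,gray)
run('stand',boxpts(-.105,.085,-.05,.05,0,.012),[a[0],a[1],yaw],None,(195,145,65,40),gray,lambda im:im.min(2)>105)
b=atz(t,[269,141],.01); d=atz(t,[257,160.],.01)-atz(t,[282,122.],.01)
run('rest',boxpts(-.07,.07,-.035,.035,0,.01),[b[0],b[1],np.arctan2(d[1],d[0])],(240,105,60,70),(255,190,60,35),blue,blue)
c=atz(t,[360,171],.028)
run('panel',boxpts(-.1,.1,-.07,.07,0,.028),[c[0],c[1],0.],(330,130,60,80),(245,240,90,65),lambda im:im.min(2)>95,lambda im:im.min(2)>110)
for n,uv,z in [('amber',(185,116),0),('whiteb',(363,125),0.05),('jar',(204,98),0.03),('case',(277,207),.02),('rack',(303,90),.05),('mouse',(245,98),.02),('drv',(116,140),.01),('big',(412,243),.01),('small',(230,225),.01)]:
    print(n,np.round(atz(t,uv,z),3))
E
python3 m1.py
```

```text
cams [ 0.41115596 -0.02434526  1.20164436] [ 0.22736014 -0.97092837  1.08565044]
[0.45338968 0.27833198 0.012     ] [0.48056638 0.20285288 0.13      ]
stand top [ 0.4529  0.2724 -1.1008] 18.0 [2088]
stand both [ 0.4529  0.2724 -1.1008] 18.0 [2088]
stand side [ 0.4527  0.2738 -1.0867] 67.8 [858]
stand both [ 0.4527  0.2738 -1.0867] 67.8 [858]
rest top [ 0.5978 -0.0564  2.7675] 621.7 [431]
rest side [ 0.6112 -0.0355  2.6136] 68.8 [527]
rest both [ 0.6109 -0.0374  2.6   ] 708.4 [431, 527]
panel top [ 0.5256 -0.3129  0.0107] 138.5 [3092]
panel side [ 0.5279 -0.3085  0.0105] 737.5 [3457]
panel both [ 0.5264 -0.3104 -0.0016] 911.4 [3092, 3457]
amber [0.682 0.225 0.   ]
whiteb [ 0.657 -0.314  0.05 ]
jar [0.731 0.163 0.03 ]
case [ 0.408 -0.066  0.02 ]
rack [ 0.757 -0.134  0.05 ]
mouse [0.737 0.039 0.02 ]
drv [0.6   0.431 0.01 ]
big [ 0.31  -0.476  0.01 ]
small [0.349 0.075 0.01 ]
```

```bash
cat > m2.py <<'E'
from h import *
import h
t=load('top0');s=load('side0')
def seg(p,roi,fn,k=8):
    x0,y0,w,hh=roi
    im=cv2.resize(p['frame'][y0:y0+hh,x0:x0+w],None,fx=k,fy=k,interpolation=cv2.INTER_CUBIC)
    m=fn(im.astype(float)).astype(np.uint8); m=cv2.morphologyEx(m,cv2.MORPH_OPEN,np.ones((7,7)))
    c=np.argwhere(m)[:,::-1].astype(np.int32); o=np.zeros_like(m); cv2.fillConvexPoly(o,cv2.convexHull(c),1); return o
blue=lambda im:(im[...,0]-im[...,2]>50)
glow=lambda im: im.min(2)>200
T=(240,105,60,70);S=(255,190,60,35)
P=boxpts(-.07,.07,-.035,.035,0,.01)
for v0 in ([.6112,-.0355,2.6],):
    a=(t,T,seg(t,T,blue));b=(s,S,seg(s,S,blue))
    for i in ([a],[b],[a,b]):
        v,e=fit(i,P,v0); print('rest',np.round(v,4),round(e,1),i[0][2].sum()/64)
# panel: glowing top, corners
T=(335,130,50,75);
for th in(150,200,230):
    a=(t,T,segmask(t,T,lambda im:im.min(2)>th)); v,e=fit([a],boxpts(-.086,.086,-.056,.056,.028,.0281),[.526,-.311,0.]); print('panel',th,np.round(v,4),round(e,1),a[2].sum()/64)
crop(t,325,125,70,90,8,'pt.png')
# overlay
def ov(p,roi,k,fn,pts):
    x0,y0,w,hh=roi; im=cv2.resize(p['frame'][y0:y0+hh,x0:x0+w],None,fx=k,fy=k,interpolation=cv2.INTER_CUBIC)
    for X,c in pts:
        q=((proj(p,X)-[x0,y0]+.5)*k-.5); cv2.polylines(im,[np.round(q).astype(np.int32)],False,c,1)
    cv2.imwrite('pics/'+fn,im); return im
th=np.linspace(0,2*np.pi,40)
sv=np.array([.4529,.273,-1.097]); a=np.pi/6
def tor(x,r): # torch circle in stand frame
    o=np.array([.065,0,.13]); X=np.array([-np.cos(a),0,-np.sin(a)]);Y=np.array([0,1,0]);Z=np.cross(X,Y)
    return place(o+x*X+r*(np.cos(th)[:,None]*Y+np.sin(th)[:,None]*Z),sv)
it=[(tor(0,.012),(0,0,255)),(tor(0,.01),(0,255,0)),(tor(.042,.012),(255,0,255))]
A=ov(t,(140,160,60,45),9,'o1.png',it);B=ov(s,(205,135,45,40),9,'o2.png',it)
H=max(A.shape[0],B.shape[0]);pad=lambda I:np.pad(I,((0,H-I.shape[0]),(0,0),(0,0)))
cv2.imwrite('pics/o.png',cv2.resize(np.hstack([pad(A),pad(B)]),None,fx=.8,fy=.8))
E
python3 m2.py
```

```text
rest [ 0.6107 -0.037   2.5979] 8.1 1058.09375
rest [ 0.6112 -0.0355  2.6141] 68.8 527.6875
rest [ 0.6108 -0.0369  2.6015] 88.6 1058.09375
panel 150 [ 0.5195 -0.3076  0.0113] 748.8 2902.25
panel 200 [ 0.5256 -0.3112 -0.0032] 64.4 2210.21875
panel 230 [ 0.5259 -0.3117  0.0156] 91.6 2052.859375
```

View pics/o.png

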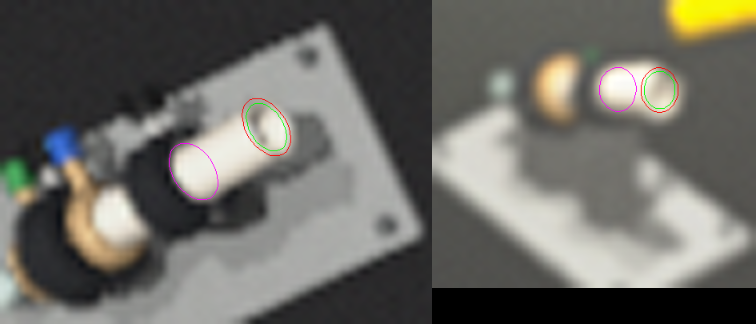

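View pics/pt.png

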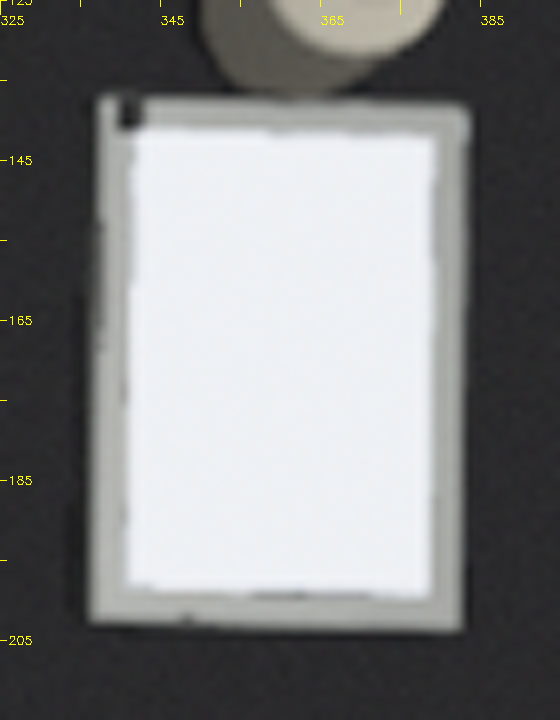

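Call:
carry_out(series=[[0.66,-0.98,0,0,0,-0.09,1],[0.66,-0.98,0,0,0,-0.09,1],[0.66,-0.98,0,0,0,-0.09,1],[0.66,-0.98,0,0,0,-0.09,1],[0.66,-0.98,0,0,0,-0.09,1],[0.66,-0.98,0,0,0,-0.09,1],[0.66,-0.98,0,0,0,-0.09,1],[0.66,-0.98,0,0,0,-0.09,1],[0.66,-0.98,0,0,0,-0.09,1],[0.66,-0.98,0,0,0,-0.09,1],[0.66,-0.98,0,0,0,-0.09,1],[0.66,-0.98,0,0,0,-0.09,1]])

```text
t: 2.6
tool_pos: [0.3897, 0.3, 0.2315]
tool_rot: [0.653, 3.072, 0.001]
contact_force: [-0.3, -0.5, -1.0]
opening: 0.085
```

Call:
carry_out(series=[[0.66,-0.98,0,0,0,-0.09,1],[0.66,-0.98,0,0,0,-0.09,1],[0.66,-0.98,0,0,0,-0.09,1],[0.66,-0.98,0,0,0,-0.09,1],[0.66,-0.98,0,0,0,-0.09,1],[0.66,-0.98,0,0,0,-0.09,1],[0.66,-0.98,0,0,0,-0.09,1],[0.66,-0.98,0,0,0,-0.09,1],[0.66,-0.98,0,0,0,-0.09,1],[0.66,-0.98,0,0,0,-0.09,1],[0.66,-0.98,0,0,0,-0.09,1],[0.66,-0.98,0,0,0,-0.09,1]])

```text
t: 3.8
tool_pos: [0.5877, 0.0059, 0.2314]
tool_rot: [0.819, 3.033, 0.0]
contact_force: [0.6, -0.2, 0.8]
opening: 0.0854
```

```bash
cat > st.py <<'E'
from h import *
from scipy.spatial.transform import Rotation as Ro
o=ctrl.get_obs(); R=Ro.from_rotvec(o['tool_rot']).as_matrix()
print(round(float(o['t']),2),'q',np.round(o['q'],3),'pos',np.round(o['tool_pos'],4),'open',round(float(o['opening']),4),'F',np.round(o['contact_force'],1))
print('toolx yaw/pitch',np.arctan2(R[1,0],R[0,0]),np.arcsin(-R[2,0]),'z',np.round(R[:,2],4))
E
python3 st.py
```

```text
3.8 q [-0.117 -0.035  1.701  0.     1.475 -1.16 ] pos [0.5877 0.0059 0.2314] open 0.0854 F [ 0.6 -0.2  0.8]
toolx yaw/pitch 2.614304389015515 0.00016427021694305282 z [ 2.e-04  1.e-04 -1.e+00]
```

Run:
```python
from h import *
t=load('top0');s=load('side0')
v=[.6108,-.0369,2.601]
# line points along axis with gauge x -> image; perpendicular check by overlay
def ov(p,roi,k):
    x0,y0,w,hh=roi; im=cv2.resize(p['frame'][y0:y0+hh,x0:x0+w],None,fx=k,fy=k,interpolation=cv2.INTER_CUBIC)
    for yy,zz,a,b in[(-.009,.074,-.118,-.008),(.009,.074,-.118,-.008),(-.015,.065,-.008,0),(.015,.065,-.008,0),(-.008,.065,0,.045),(.008,.065,0,.045),(0,.068,.045,.075)]:
        X=place(np.array([[.043+a,yy,zz],[.043+b,yy,zz]]),v)
        q=np.round((proj(p,X)-[x0,y0]+.5)*k-.5).astype(int); cv2.line(im,tuple(q[0]),tuple(q[1]),(0,255,0),1)
    return im
A=ov(t,(240,105,55,70),8);B=ov(s,(250,185,60,35),8)
B=np.pad(B,((0,A.shape[0]-B.shape[0]),(0,0),(0,0)));cv2.imwrite('pics/og.png',np.hstack([A,B])[:, :800])
```

```text
(no output)
```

View pics/og.png

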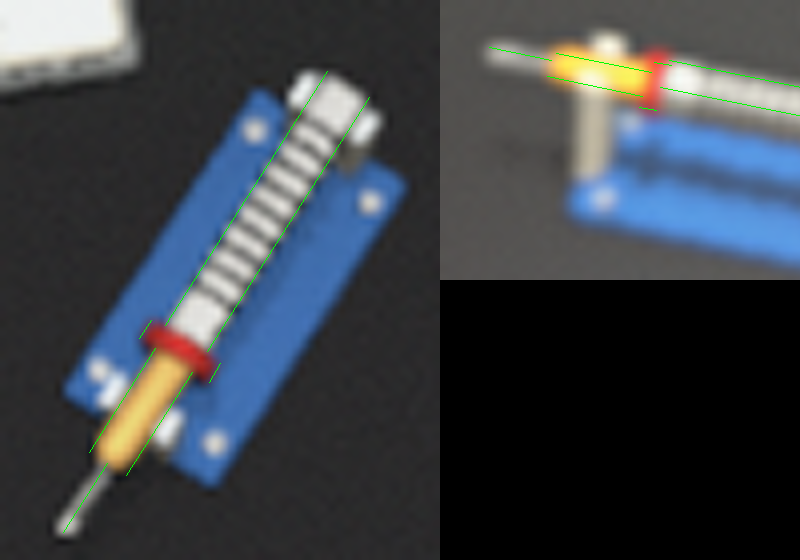

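The gauge on the rest matches the stated size, so it is the right one. Descending to it.

Call:
carry_out(series=[[0.62,-0.95,0,0,0,-0.13,1],[0.62,-0.95,-0.4,0,0,0,1],[0,0,-1,0,0,0,1],[0,0,-1,0,0,0,1],[0,0,-1,0,0,0,1],[0,0,-1,0,0,0,1],[0,0,-1,0,0,0,1],[0,0,-1,0,0,0,1],[0,0,-0.7,0,0,0,1],[0,0,-0.3,0,0,0,1],[0,0,0,0,0,0,1]], grip_force=40)

```text
t: 4.9
tool_pos: [0.6175, -0.0404, 0.0453]
tool_rot: [-0.837, -3.026, 0.0]
contact_force: [0.6, -0.5, 0.2]
opening: 0.0857
```

```bash
python3 st.py
python3 - <<'E'
from h import *
s=ctrl.get_image('side'); crop(s,225,150,100,75,8,'a1.png')
E
```

```text
4.9 q [-0.185  0.219  1.759 -0.     1.166 -1.216] pos [ 0.6175 -0.0404  0.0453] open 0.0857 F [ 0.6 -0.5  0.2]
toolx yaw/pitch 2.6017409396605418 -0.0018482043438677646 z [-1.9e-03  4.0e-04 -1.0e+00]
```

View pics/a1.png

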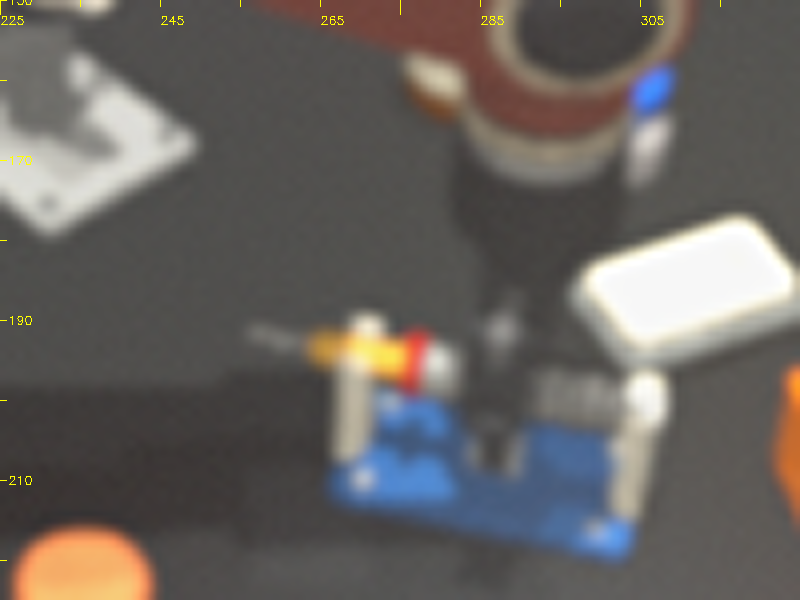

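The picture shows the fingers straddling the handle at about (286,200), clear of both white supports. Closing.

Call:
carry_out(series=[[0,0,0,0,0,0,0],[0,0,0,0,0,0,0],[0,0,0,0,0,0,0],[0,0,0,0,0,0,0],[0,0,0,0,0,0,0],[0,0,0,0,0,0,0],[0,0,0,0,0,0,0],[0,0,0,0,0,0,0]], grip_force=50)

```text
t: 5.75
tool_pos: [0.6185, -0.0405, 0.0468]
tool_rot: [0.837, 3.027, 0.0]
contact_force: [-1.4, 0.8, 4.1]
opening: 0.0171
```

```bash
python3 st.py
```

```text
5.75 q [-0.185  0.218  1.758 -0.     1.166 -1.216] pos [ 0.6185 -0.0405  0.0468] open 0.0171 F [-1.4  0.8  4.1]
toolx yaw/pitch 2.6018054365019703 0.0006350541016099289 z [ 6.e-04 -2.e-04 -1.e+00]
```

Call:
carry_out(series=[[0,0,0.4,0,0,0,0],[0,0,0.8,0,0,0,0],[0,0,1,0,0,0,0],[0,0,1,0,0,0,0],[0,0,1,0,0,0,0],[0,0,1,0,0,0,0],[0,0,0.92,0,0,0,0]])

```text
t: 6.45
tool_pos: [0.6178, -0.0403, 0.2003]
tool_rot: [-0.837, -3.028, -0.0]
contact_force: [0.3, 0.3, -1.1]
opening: 0.0172
```

Call:
carry_out(series=[[-0.4,0.7,0,0,0,-0.8,0],[-0.4,0.7,0,0,0,-0.8,0],[-0.4,0.7,0,0,0,-0.8,0],[-0.4,0.7,0,0,0,-0.8,0],[-0.4,0.7,0,0,0,-0.8,0],[-0.4,0.7,0,0,0,-0.8,0],[-0.17,0.4,0,0,0,-0.77,0]])

```text
t: 7.15
tool_pos: [0.5526, 0.0757, 0.1989]
tool_rot: [-1.64, -2.678, 0.001]
contact_force: [0.4, 0.1, -0.7]
opening: 0.0174
```

Call:
carry_out(series=[[0,0,0,-0.66,-0.34,0,0],[0,0,0,-0.66,-0.34,0,0],[0,0,0,-0.67,-0.34,0,0],[0,0,0,-0.67,-0.34,0,0],[0,0,0,-0.67,-0.34,0,0],[0,0,0,-0.67,-0.34,0,0],[0,0,0,-0.66,-0.34,0,0],[0,0,0,0,0,0,0],[0,0,0,0,0,0,0]])

```text
t: 8.05
tool_pos: [0.5534, 0.0748, 0.1988]
tool_rot: [1.392, 2.282, -0.374]
contact_force: [0.3, 0.9, -1.4]
opening: 0.0172
```

```bash
python3 st.py
python3 - <<'E'
from h import *
for n in('side','top'):
    p=ctrl.get_image(n); pickle.dump(p,open(n+'1.pkl','wb'))
s=load('side1');t=load('top1')
crop(s,190,110,100,70,8,'b1.png');crop(t,140,130,100,70,8,'b2.png')
E
```

```text
8.05 q [ 0.245 -0.125  1.904 -0.532  1.278 -0.095] pos [0.5534 0.0748 0.1988] open 0.0172 F [ 0.3  0.9 -1.4]
toolx yaw/pitch 2.046245628790485 0.5215028152468926 z [ 0.226  -0.444  -0.8671]
```

View pics/b1.png

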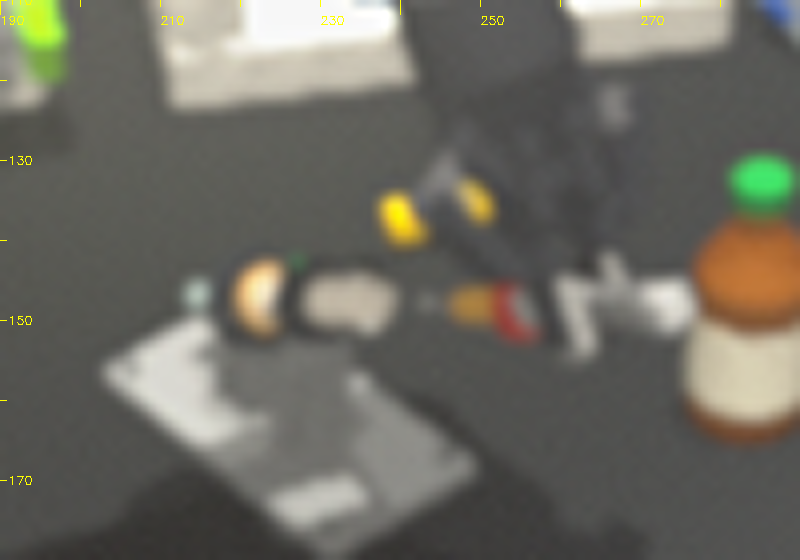

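View pics/b2.png

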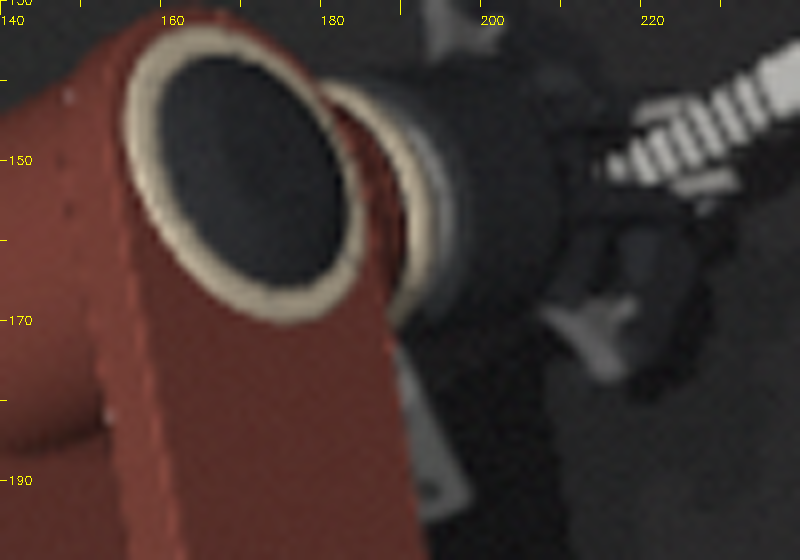

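```bash
cat > ovl.py <<'E'
from h import *
from scipy.spatial.transform import Rotation as Ro
import sys
th=np.linspace(0,2*np.pi,40)
SV=np.array([.4529,.2727,-1.098]); a=np.pi/6
M=place(np.array([[.065,0,.13]]),SV)[0]
yw=np.pi+SV[2]; TX=np.array([np.cos(a)*np.cos(yw),np.cos(a)*np.sin(yw),-np.sin(a)]);TY=np.array([-np.sin(yw),np.cos(yw),0]);TZ=np.cross(TX,TY)
TR=np.array([TX,TY,TZ]).T
def gpose(o,gx=-.0514,dz=.0182):
    R=Ro.from_rotvec(o['tool_rot']).as_matrix(); G=np.array([R[:,0],-R[:,1],-R[:,2]]).T
    return np.array(o['tool_pos'])-gx*G[:,0]+dz*G[:,2],G
def circ(o,G,x,r): return o+x*G[:,0]+r*(np.cos(th)[:,None]*G[:,1]+np.sin(th)[:,None]*G[:,2])
def sq(o,G,x,h): return np.array([o+G@np.array([x,y,z]) for y,z in((h,h),(h,-h),(-h,-h),(-h,h),(h,h))])
def ov(p,roi,k,fn,o,G,tip=.075):
    x0,y0,w,hh=roi; im=cv2.resize(p['frame'][y0:y0+hh,x0:x0+w],None,fx=k,fy=k,interpolation=cv2.INTER_CUBIC)
    L=[(circ(M,TR,0,.012),(0,0,255)),(circ(M,TR,0,.01),(0,0,255)),(circ(M,TR,.042,.012),(0,0,255))]
    L+=[(circ(o,G,0,.015),(0,255,0)),(circ(o,G,-.008,.015),(0,255,0)),(circ(o,G,0,.008),(0,255,255)),(circ(o,G,.035,.008),(0,255,255)),(circ(o,G,.045,.005),(0,255,255)),(circ(o,G,tip,.003),(255,255,0)),(sq(o,G,-.118,.009),(255,0,255)),(sq(o,G,-.008,.009),(255,0,255))]
    for X,c in L:
        q=((proj(p,X)-[x0,y0]+.5)*k-.5); cv2.polylines(im,[np.round(q).astype(np.int32)],False,c,1)
    cv2.imwrite('pics/'+fn,im)
def rel(o,G):
    print('gauge in torch',np.round(TR.T@(o-M),4),'axis err',np.round(TR.T@G[:,0],4))
E
python3 - <<'E'
from ovl import *
ob=ctrl.get_obs(); o,G=gpose(ob); rel(o,G); print(M,TR)
ov(load('side1'),(200,125,90,50),8,'c1.png',o,G)
E
```

```text
gauge in torch [-0.1201  0.0003 -0.0003] axis err [1.0e+00 5.0e-04 1.2e-03]
[0.48249955 0.2148306  0.13      ] [[-0.39436859 -0.89029839 -0.22768881]
 [ 0.77102102 -0.45537763  0.44514919]
 [-0.5         0.          0.8660254 ]]
```

View pics/c1.png

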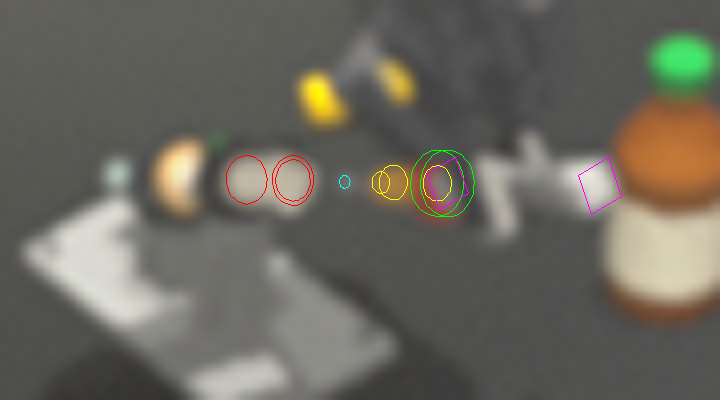

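Run:
```python
from ovl import *
s=load('side1')
ob=ctrl.get_obs(); o,G=gpose(ob)
crop(s,224,138,40,22,20,'d1.png'); ov(s,(224,138,40,22),20,'d2.png',o,G)
a=cv2.imread('pics/d1.png');b=cv2.imread('pics/d2.png')
cv2.imwrite('pics/d.png',cv2.resize(np.vstack([a,b]),(545,600)))
cv2.imwrite('pics/d2.png',b)
```

```text
(no output)
```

View pics/d1.png

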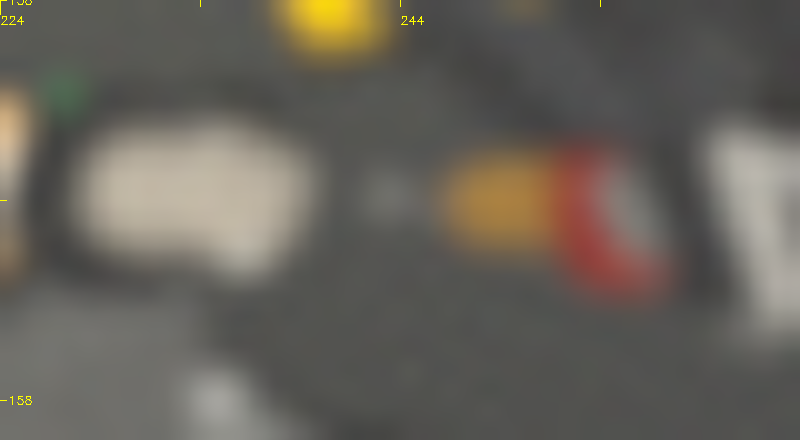

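View pics/d2.png

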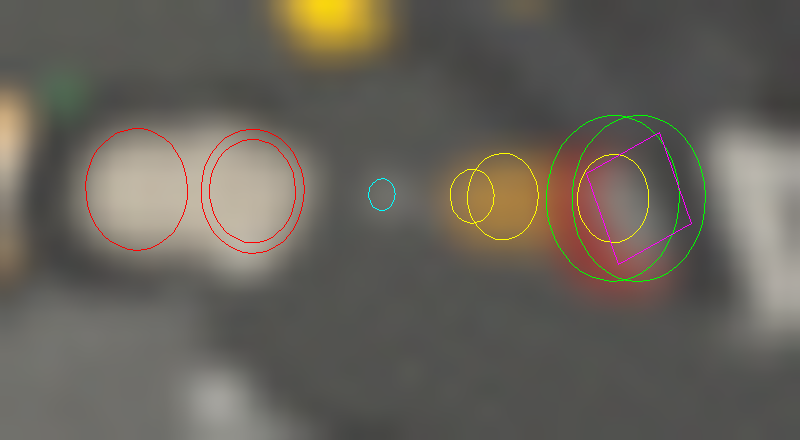

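Run:
```python
from ovl import *
s=load('side1'); ob=ctrl.get_obs(); o,G=gpose(ob)
f=s['frame'].astype(float)
org=f[...,2]-f[...,0]
np.set_printoptions(linewidth=200)
print('R-B'); print(np.round(org[142:156,243:260]).astype(int))
g=f.mean(2); print('gray'); print(np.round(g[140:156,226:247]).astype(int))
# tip/axis projections
for x in (-.118,-.008,0,.02,.035,.045,.06,.075): print(x,np.round(proj(s,o+x*G[:,0])[0],2))
print('tube',[np.round(proj(s,M+x*TX)[0],2) for x in(0,.02,.042)])
```

```text
R-B
[[  3   3   3   4   2   3   1   0   0  -1   0   0   0  -1   1   0  -1]
 [  3   5   3   3   2   0   0   1  -1  -1  -1   0  -1  -1   1   0   1]
 [  3   5   3   2   4   3   6   5   7   8   9   7   2   1   0   1   4]
 [  3   2   2   8  18  29  32  36  39  44  40  27  12   4   1   3   6]
 [  4   4   9  28  53  70  75  76  78  76  60  34  14   4   3   2   8]
 [  5   6  18  47  80  96  98  99  95  89  63  29  11   4   2   2   5]
 [  6   5  16  50  84  99 102  99  98  91  67  33  11   5   2   2   2]
 [  4   4   9  37  63  80  83  84  86  89  79  46  19   7   3   0   1]
 [  3   3   5  15  31  40  45  47  55  75  84  68  43  24  12   5   0]
 [  2   2   3   3   8  10  11  14  22  48  72  77  62  43  25   7   0]
 [  2   4   3   3   3   3   2   3   6  20  38  48  48  35  20   4   3]
 [  4   3   3   3   2   1   3   2   1   4  10  14  16  13   5   2   2]
 [  3   2   2   3   2   1   3   3   2   2   2   1   3   2   2   3   4]
 [  4   3   2   3   3   3   3   2   3   2   3   2   2   2   2   2   4]]
gray
[[ 87  88  87  87  88  88  88  88  87  88  86  89  94 106 110 106  98  83  74  71  72]
 [ 89  89
[... 849 characters left out ...]
84  84  88]
 [ 76  70  71  79  88  94  97 102 114 133 136 117  92  83  81  83  84  83  82  85  83]
 [ 93  88  85  84  85  86  94  94  90  95  95  89  84  82  82  84  84  82  81  82  82]
 [107 107 104 104 103 103 103 100  89  84  81  83  81  83  82  83  82  84  83  81  83]
 [113 113 114 112 111 110 109 102  90  82  81  81  83  82  82  82  83  84  82  82  81]
 [115 112 113 112 111 109 109 105  96  86  82  81  82  82  82  82  81  81  81  81  82]]
-0.118 [274.49 147.73]
-0.008 [255.46 147.44]
0 [254.17 147.42]
0.02 [250.99 147.37]
0.035 [248.65 147.33]
0.045 [247.11 147.3 ]
0.06 [244.84 147.27]
0.075 [242.6  147.23]
tube [array([236.14, 147.06]), array([233.35, 147.02]), array([230.35, 146.97])]
```

Call:
carry_out(series=[[-0.16,0.31,-0.2,0,0,0,0],[-0.16,0.31,-0.2,0,0,0,0],[-0.16,0.31,-0.2,0,0,0,0],[-0.16,0.31,-0.2,0,0,0,0],[0,0,0,0,0,0,0]])

```text
t: 8.65
tool_pos: [0.5368, 0.1065, 0.1778]
tool_rot: [1.391, 2.282, -0.376]
contact_force: [0.1, 0.8, -2.0]
opening: 0.0169
```

```bash
python3 st.py
python3 - <<'E'
from ovl import *
ob=ctrl.get_obs(); o,G=gpose(ob); rel(o,G)
s=ctrl.get_image('side'); pickle.dump(s,open('side2.pkl','wb'))
ov(s,(224,138,40,22),20,'e2.png',o,G);crop(s,224,138,40,22,20,'e1.png')
E
```

```text
8.65 q [ 0.312 -0.109  1.927 -0.54   1.279 -0.017] pos [0.5368 0.1065 0.1778] open 0.0169 F [ 0.1  0.8 -2. ]
toolx yaw/pitch 2.04798022917588 0.5223883303633474 z [ 0.2259 -0.4449 -0.8666]
gauge in torch [-0.0774  0.0012 -0.0009] axis err [1.     0.0038 0.0012]
```

View pics/e1.png

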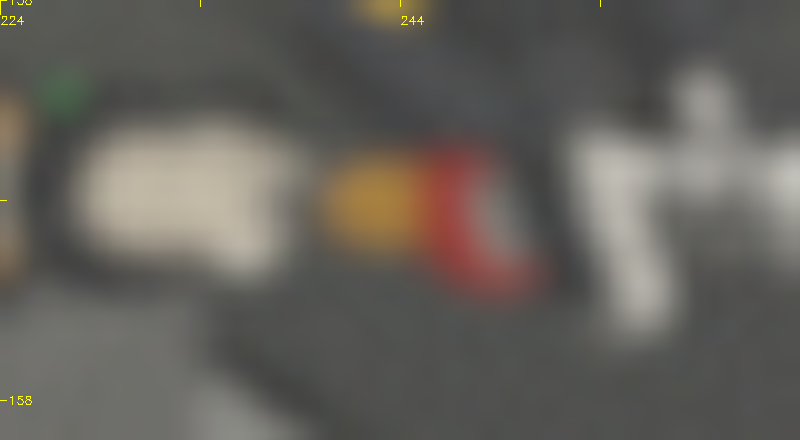

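View pics/e2.png

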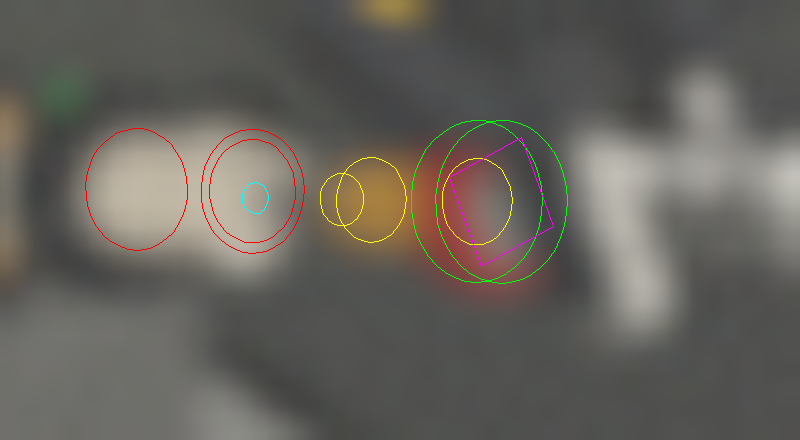

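Call:
carry_out(series=[[-0.11,0.27,-0.14,0,0,0,0],[-0.13,0.25,-0.16,0,0,0,0],[-0.13,0.25,-0.16,0,0,0,0],[0,0,0,0,0,0,0]])

```text
t: 9.1
tool_pos: [0.5278, 0.1255, 0.1668]
tool_rot: [1.391, 2.281, -0.375]
contact_force: [-0.2, -0.2, -1.6]
opening: 0.0171
```

```bash
cat > r.py <<'E'
from ovl import *
for i in range(1):
    ob=ctrl.get_obs(); o,G=gpose(ob); rel(o,G); f=np.array(ob['contact_force']); print(ob['t'],'F torch frame',np.round(TR.T@f,1),'tq',np.round(ob['wrist_torque'],2))
E
python3 r.py
```

```text
gauge in torch [-0.0538  0.0005 -0.    ] axis err [1.e+00 3.e-03 9.e-04]
9.1 F torch frame [ 0.8  0.2 -1.4] tq [ 0.29  0.17 -0.03]
```

Call:
carry_out(series=[[-0.13,0.25,-0.16,0,0,0,0],[-0.13,0.25,-0.16,0,0,0,0],[0,0,0,0,0,0,0]])

```text
t: 9.4
tool_pos: [0.5214, 0.1379, 0.1588]
tool_rot: [1.391, 2.281, -0.375]
contact_force: [0.3, 0.5, -2.2]
opening: 0.0172
```

```bash
python3 r.py
```

```text
gauge in torch [-0.0377  0.0005  0.0001] axis err [1.0e+00 2.8e-03 8.0e-04]
9.4 F torch frame [ 1.4 -0.5 -1.7] tq [0.34 0.15 0.04]
```

Call:
carry_out(series=[[-0.13,0.25,-0.16,0,0,0,0],[-0.13,0.25,-0.16,0,0,0,0],[0,0,0,0,0,0,0]])

```text
t: 9.7
tool_pos: [0.5149, 0.1504, 0.1508]
tool_rot: [1.391, 2.281, -0.375]
contact_force: [-0.0, 0.2, -0.8]
opening: 0.0172
```

```bash
python3 r.py
python3 - <<'E'
from ovl import *
ob=ctrl.get_obs(); o,G=gpose(ob)
s=ctrl.get_image('side'); pickle.dump(s,open('side3.pkl','wb'))
ov(s,(224,138,40,22),20,'f2.png',o,G)
crop(s,224,138,40,22,20,'f1.png')
E
```

```text
gauge in torch [-0.0215  0.0007  0.0002] axis err [1.0e+00 2.8e-03 8.0e-04]
9.7 F torch frame [ 0.6 -0.1 -0.6] tq [ 0.29  0.18 -0.03]
```

View pics/f1.png

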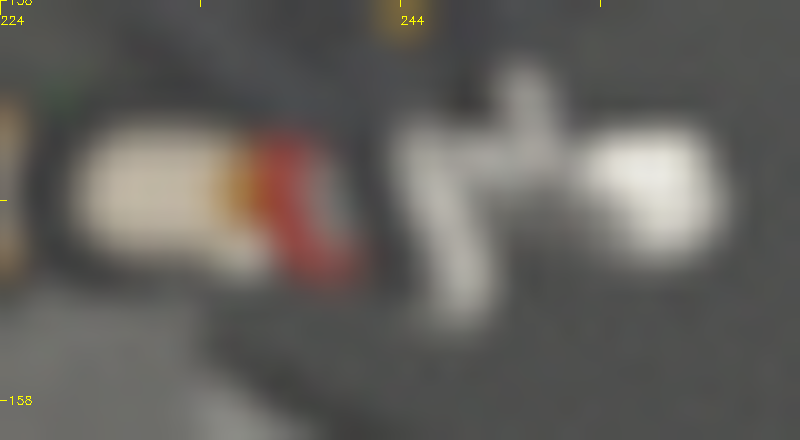

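View pics/f2.png

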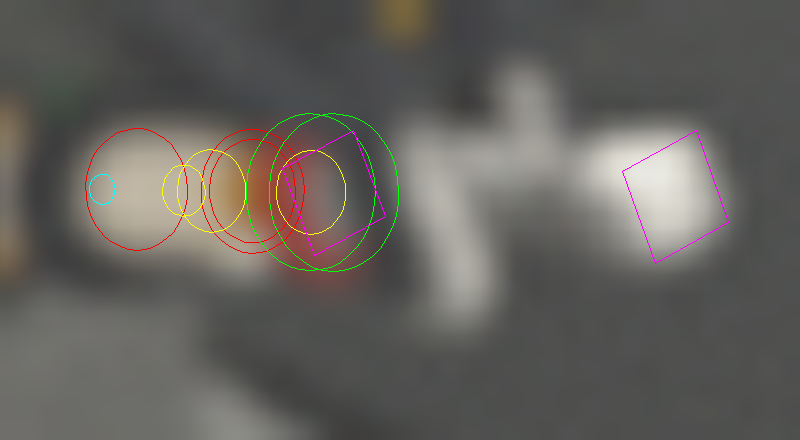

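The stem is inside the mouth at about (236,147), with the collar still off the rim. Easing in.

Call:
carry_out(series=[[-0.065,0.125,-0.08,0,0,0,0],[-0.065,0.125,-0.08,0,0,0,0],[-0.065,0.125,-0.08,0,0,0,0],[0,0,0,0,0,0,0]])

```text
t: 10.15
tool_pos: [0.5106, 0.1595, 0.1456]
tool_rot: [1.392, 2.28, -0.374]
contact_force: [0.0, -0.1, -1.1]
opening: 0.0172
```

```bash
python3 r.py
```

```text
gauge in torch [-0.0101  0.0003  0.0007] axis err [1.0e+00 1.7e-03 5.0e-04]
10.15 F torch frame [ 0.5  0.  -1. ] tq [0.33 0.2  0.  ]
```

Call:
carry_out(series=[[-0.05,0.09,-0.06,0,0,0,0],[-0.05,0.09,-0.06,0,0,0,0],[0,0,0,0,0,0,0]])

```text
t: 10.45
tool_pos: [0.5081, 0.1639, 0.1426]
tool_rot: [1.392, 2.28, -0.374]
contact_force: [0.4, 0.7, -2.3]
opening: 0.0173
```

```bash
python3 r.py
```

```text
gauge in torch [-0.0042  0.0005  0.0006] axis err [1.0e+00 1.6e-03 6.0e-04]
10.45 F torch frame [ 1.6 -0.7 -1.8] tq [ 0.22  0.08 -0.02]
```

Call:
carry_out(series=[[-0.02,0.045,-0.03,0,0,0,0],[-0.02,0.045,-0.03,0,0,0,0],[0,0,0,0,0,0,0]])

```text
t: 10.75
tool_pos: [0.5071, 0.166, 0.1412]
tool_rot: [1.392, 2.28, -0.374]
contact_force: [0.4, -1.0, -1.1]
opening: 0.0171
```

```bash
python3 r.py
```

```text
gauge in torch [-0.0015  0.0004  0.0005] axis err [1.0e+00 1.5e-03 5.0e-04]
10.75 F torch frame [-0.4  0.  -1.5] tq [0.19 0.14 0.03]
```

Call:
carry_out(series=[[-0.02,0.045,-0.03,0,0,0,0],[0,0,0,0,0,0,0]])

```text
t: 10.95
tool_pos: [0.5069, 0.1668, 0.1408]
tool_rot: [1.392, 2.279, -0.375]
contact_force: [0.0, -2.6, 0.4]
opening: 0.0171
```

```bash
python3 r.py
```

```text
gauge in torch [-0.0006  0.0002  0.0006] axis err [ 1.0e+00  1.4e-03 -6.0e-04]
10.95 F torch frame [-2.2  1.2 -0.8] tq [-0.11  0.09 -0.03]
```

Force is starting to rise. A little more.

Call:
carry_out(series=[[-0.02,0.03,-0.02,0,0,0,0],[0,0,0,0,0,0,0]])

```text
t: 11.15
tool_pos: [0.5068, 0.1669, 0.1409]
tool_rot: [1.391, 2.277, -0.376]
contact_force: [1.8, -4.7, 1.1]
opening: 0.0171
```

```bash
python3 r.py
```

```text
gauge in torch [-0.0006  0.0002  0.0006] axis err [ 1.      0.0011 -0.0026]
11.15 F torch frame [-4.9  0.5 -1.5] tq [-0.7  -0.15 -0.03]
```

Call:
carry_out(series=[[-0.02,0.03,-0.02,0,0,0,0],[0,0,0,0,0,0,0]])

```text
t: 11.35
tool_pos: [0.5068, 0.1669, 0.141]
tool_rot: [1.391, 2.275, -0.377]
contact_force: [3.1, -7.7, 2.6]
opening: 0.0171
```

```bash
python3 r.py
```

```text
gauge in torch [-0.0005  0.0002  0.0006] axis err [ 1.      0.001  -0.0046]
11.35 F torch frame [-8.5  0.7 -1.9] tq [-1.19 -0.34 -0.03]
```

The collar is stopped on the rim at about 8.5 N. Holding, with one look.

Call:
carry_out(series=[[0,0,0,0,0,0,0],[0,0,0,0,0,0,0],[0,0,0,0,0,0,0],[0,0,0,0,0,0,0],[0,0,0,0,0,0,0]])

```text
t: 11.85
tool_pos: [0.5068, 0.1669, 0.141]
tool_rot: [1.391, 2.275, -0.377]
contact_force: [3.1, -7.9, 2.9]
opening: 0.0174
```

```bash
python3 r.py
python3 - <<'E'
from ovl import *
s=ctrl.get_image('side'); crop(s,224,138,40,22,20,'g1.png')
E
```

```text
gauge in torch [-0.0005  0.0002  0.0006] axis err [ 1.0e+00  8.0e-04 -4.3e-03]
11.85 F torch frame [-8.7  0.9 -1.7] tq [-1.12 -0.39 -0.04]
```

View pics/g1.png

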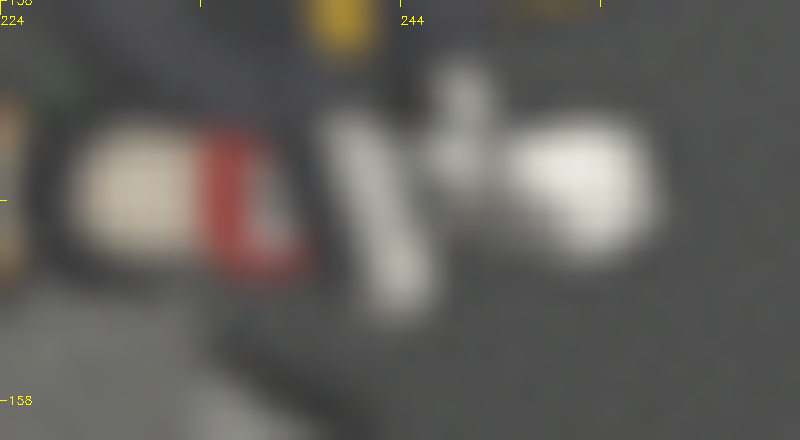

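Seated flush: the red collar's edge at (234,147) meets the tube with no gap. Drawing out.

Call:
carry_out(series=[[0.06,-0.12,0.08,0,0,0,0],[0.13,-0.25,0.16,0,0,0,0],[0.16,-0.31,0.2,0,0,0,0],[0.16,-0.31,0.2,0,0,0,0],[0.16,-0.31,0.2,0,0,0,0],[0.16,-0.31,0.2,0,0,0,0],[0.16,-0.31,0.2,0,0,0,0],[0.16,-0.31,0.2,0,0,0,0],[0.16,-0.31,0.2,0,0,0,0],[0.16,-0.31,0.2,0,0,0,0],[0.16,-0.31,0.2,0,0,0,0],[0.16,-0.31,0.2,0,0,0,0]])

```text
t: 13.1
tool_pos: [0.5508, 0.0811, 0.196]
tool_rot: [1.392, 2.279, -0.374]
contact_force: [-0.5, 1.0, -1.0]
opening: 0.0172
```

Call:
carry_out(series=[[0.16,-0.31,0.2,0,0,0,0],[0.16,-0.31,0.2,0,0,0,0],[0,0,0,0,0,0,0]])

```text
t: 13.4
tool_pos: [0.5594, 0.0654, 0.2068]
tool_rot: [1.394, 2.277, -0.373]
contact_force: [-0.1, -0.6, -0.8]
opening: 0.0175
```

```bash
python3 st.py; python3 r.py
python3 - <<'E'
from ovl import *
ob=ctrl.get_obs(); o,G=gpose(ob)
s=ctrl.get_image('side'); pickle.dump(s,open('side4.pkl','wb'));ov(s,(224,130,50,28),16,'i2.png',o,G); crop(s,224,130,50,28,16,'i1.png')
E
```

```text
13.4 q [ 0.226 -0.128  1.894 -0.531  1.278 -0.116] pos [0.5594 0.0654 0.2068] open 0.0175 F [-0.1 -0.6 -0.8]
toolx yaw/pitch 2.0429668630440077 0.5240266400861844 z [ 0.2284 -0.4452 -0.8658]
gauge in torch [-0.1325 -0.0004  0.0007] axis err [ 1.e+00 -5.e-04 -4.e-04]
13.4 F torch frame [-0.   0.3 -0.9] tq [0.31 0.13 0.03]
```

View pics/i1.png

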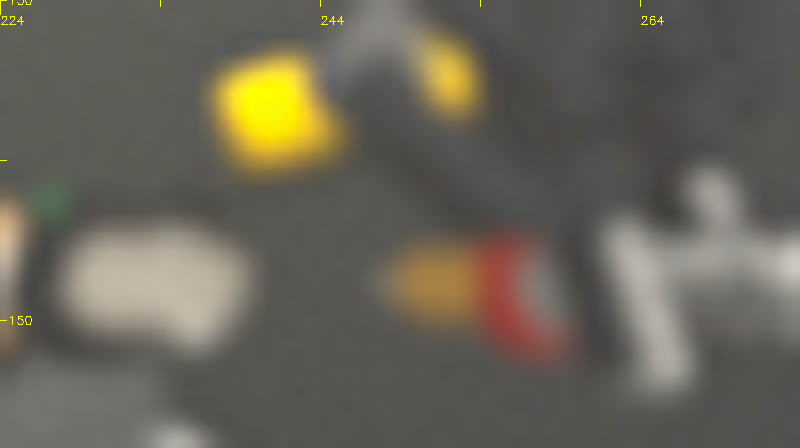

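View pics/i2.png

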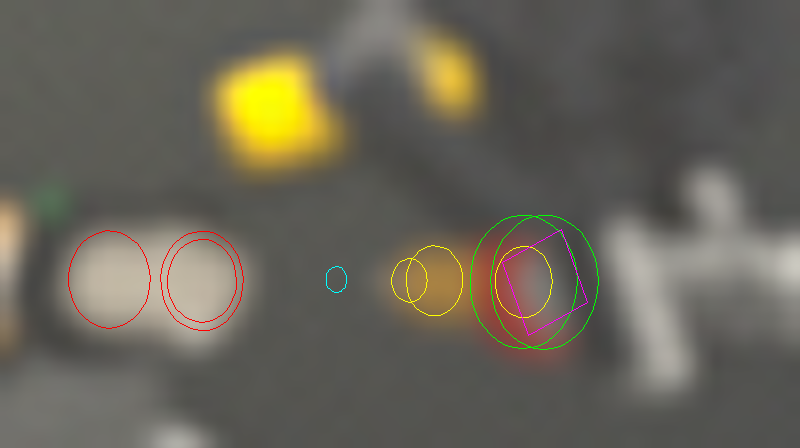

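Drawn out: the nose is clear of the torch, with the nose at (248,147) and the mouth edge at (239,147). The pin is visibly pushed in. Levelling, then on to the panel.

Call:
carry_out(series=[[0,-0.2,0.2,0.66,0.34,0,0],[0,-0.5,0.2,0.66,0.34,0,0],[0,-0.6,0,0.67,0.34,0,0],[0,-0.6,0,0.67,0.34,0,0],[0,-0.6,0,0.67,0.34,0,0],[0,-0.6,0,0.67,0.34,0,0],[0,-0.6,0,0.67,0.35,0,0]])

```text
t: 14.15
tool_pos: [0.5583, -0.0266, 0.2156]
tool_rot: [-1.635, -2.679, -0.003]
contact_force: [0.2, 0.9, -2.2]
opening: 0.017
```

Call:
carry_out(series=[[-0.12,-0.8,0,0,0,-0.36,0],[-0.12,-0.8,0,0,0,-0.36,0],[-0.12,-0.8,0,0,0,-0.36,0],[-0.12,-0.8,0,0,0,-0.36,0],[-0.12,-0.8,0,0,0,-0.36,0],[-0.12,-0.8,0,0,0,-0.36,0],[-0.12,-0.8,0,0,0,-0.36,0],[-0.12,-0.8,0,0,0,-0.36,0],[-0.12,-0.8,0,0,0,-0.36,0],[-0.12,-0.8,0,0,0,-0.36,0],[-0.12,-0.8,0,0,0,-0.36,0],[-0.12,-0.6,0,0,0,-0.36,0]])

```text
t: 15.35
tool_pos: [0.5222, -0.262, 0.215]
tool_rot: [-2.175, -2.264, -0.0]
contact_force: [0.5, 0.1, -2.7]
opening: 0.0173
```

```bash
python3 st.py
```

```text
15.35 q [-0.593 -0.032  1.725  0.     1.45  -0.633] pos [ 0.5222 -0.262   0.215 ] open 0.0173 F [ 0.5  0.1 -2.7]
toolx yaw/pitch 1.6111798595445064 -0.0014616904197563333 z [-0.0013  0.0014 -1.    ]
```

Call:
carry_out(series=[[-0.09,-0.9,0,0,0,-0.3,0],[-0.09,-0.9,0,0,0,-0.3,0],[-0.09,-0.9,0,0,0,-0.3,0],[-0.09,-0.9,0,0,0,-0.3,0],[-0.09,-0.9,0,0,0,-0.3,0],[-0.09,-0.9,0,0,0,-0.3,0],[-0.09,-0.7,0,0,0,-0.3,0],[0,-0.3,0,0,0,0,0],[0,0,0,0,0,0,0]])

```text
t: 16.25
tool_pos: [0.5066, -0.4221, 0.2153]
tool_rot: [-2.4, -2.025, -0.001]
contact_force: [-0.3, -0.6, -2.6]
opening: 0.0173
```

```bash
python3 st.py;  python3 - <<'E'
from ovl import *
ob=ctrl.get_obs(); o,G=gpose(ob); print('origin',o,'tip62',o+.062*G[:,0])
s=ctrl.get_image('side'); ov(s,(220,180,120,110),6,'j1.png',o,G,.062)
t=ctrl.get_image('top'); ov(t,(320,110,110,110),6,'j2.png',o,G,.062)
E
```

```text
16.25 q [-8.080e-01  1.430e-01  1.543e+00  1.000e-03  1.457e+00 -6.390e-01] pos [ 0.5066 -0.4221  0.2153] open 0.0173 F [-0.3 -0.6 -2.6]
toolx yaw/pitch 1.4019110156920673 -0.0017496082728876692 z [-3.0e-04  1.8e-03 -1.0e+00]
origin [ 0.51526437 -0.37145918  0.23360148] tip62 [ 0.52568554 -0.31034136  0.23370995]
```

View pics/j1.png

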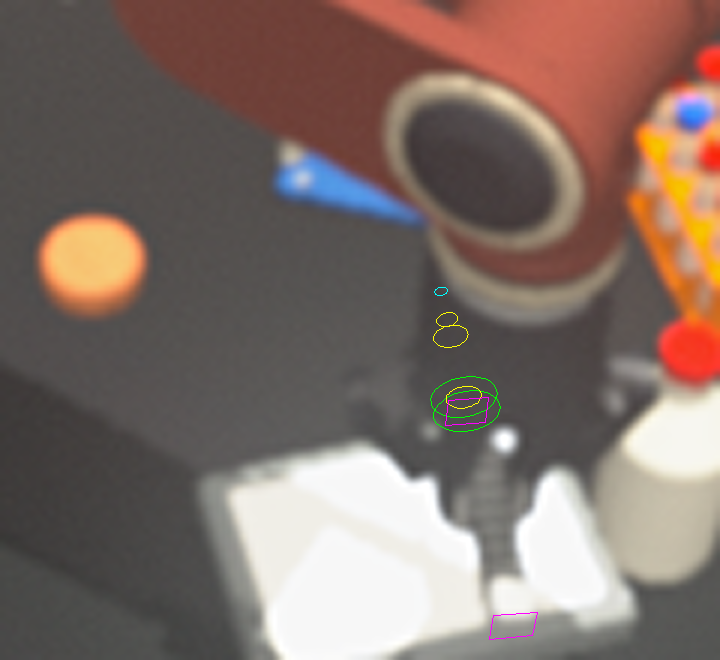

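View pics/j2.png

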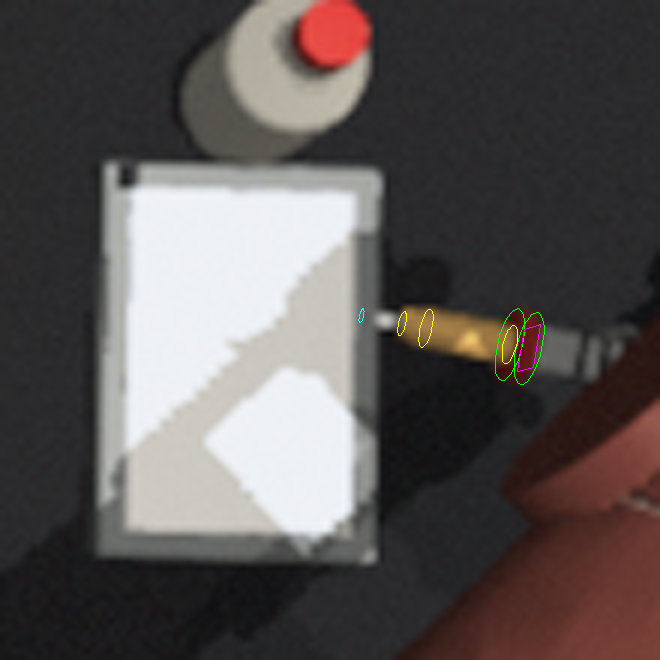

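From above, the pin tip at about (383,163) shows about 56 mm from the collar's face, inside the 53–72 mm band. The white bottle is well clear. Lowering.

Call:
carry_out(series=[[0,0.12,-0.5,0,0,0,0],[0,0.12,-0.9,0,0,0,0],[0,0,-0.9,0,0,0,0],[0,0,-0.9,0,0,0,0],[0,0,-0.9,0,0,0,0],[0,0,-0.7,0,0,0,0],[0,0,-0.5,0,0,0,0],[0,0,-0.2,0,0,0,0],[0,0,0,0,0,0,0],[0,0,0,0,0,0,0],[0,0,0,0,0,0,0]])

```text
t: 17.45
tool_pos: [0.5075, -0.416, 0.0796]
tool_rot: [2.399, 2.026, 0.002]
contact_force: [0.6, -0.8, -1.1]
opening: 0.0176
```

```bash
python3 st.py;  python3 - <<'E'
from ovl import *
ob=ctrl.get_obs(); o,G=gpose(ob); print('origin',o,'tip56',o+.056*G[:,0], 'dq',np.abs(ob['dq']).max())
s=ctrl.get_image('side'); crop(s,240,210,110,90,7,'k1.png')
t=ctrl.get_image('top'); crop(t,330,125,70,80,7,'k2.png'); ov(t,(330,125,90,80),7,'k3.png',o,G,.056)
for n in (.0530,.056,.06): print(n,proj(t,o+n*G[:,0]))
E
```

```text
17.45 q [-8.000e-01  2.550e-01  1.653e+00  1.000e-03  1.233e+00 -6.330e-01] pos [ 0.5075 -0.416   0.0796] open 0.0176 F [ 0.6 -0.8 -1.1]
toolx yaw/pitch 1.40290589106759 0.00013152058882690237 z [ 1.6e-03 -4.0e-04 -1.0e+00]
origin [ 0.51602109 -0.36526746  0.097769  ] tip56 [ 0.52537885 -0.31005485  0.09776164] dq 0.001443617271974555
0.053 [[366.36392399 167.76834962]]
0.056 [[365.31638029 167.56542108]]
0.06 [[363.91983942 167.29487613]]
```

View pics/k1.png

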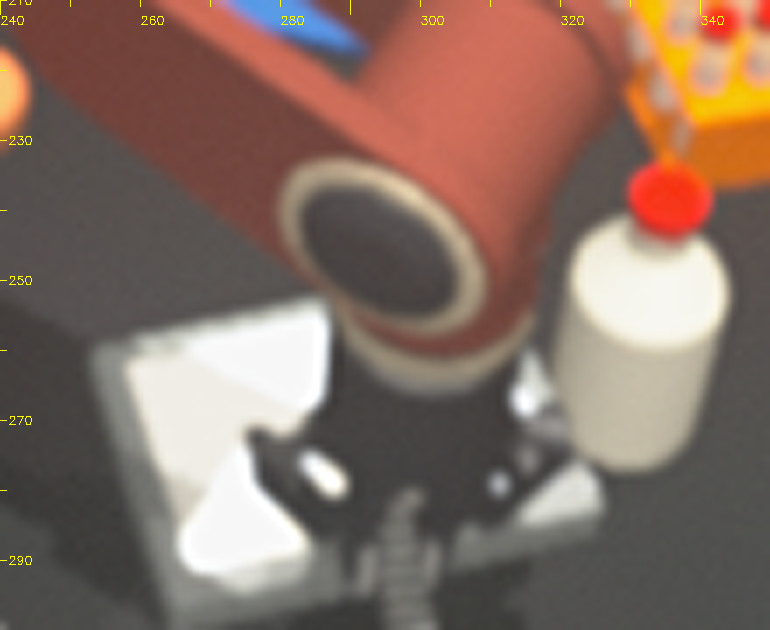

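View pics/k2.png

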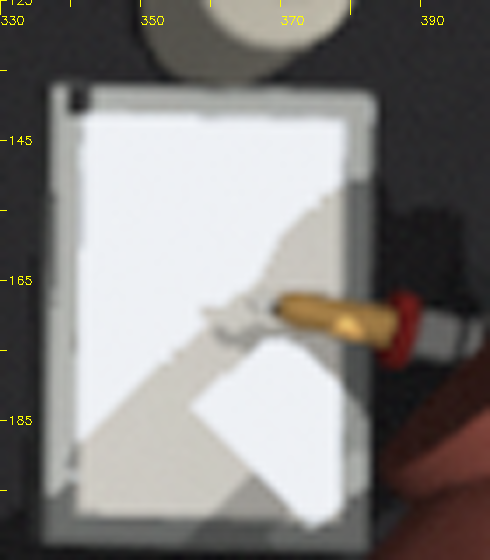

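View pics/k3.png

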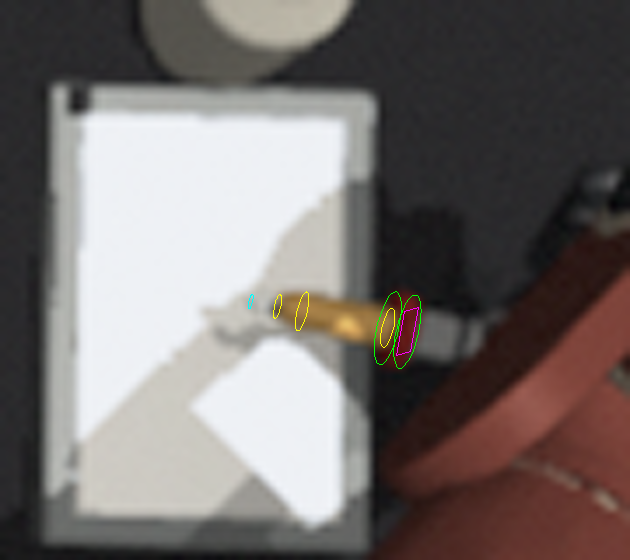

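```bash
python3 -c "
from station import ctrl
print(ctrl.finish_job())"; python3 st.py
```

```text
the job is handed in; nothing more can be done
None
the job is handed in; nothing more can be done
```

I lifted the gauge from its rest and slid it into the white torch on the grey stand until the collar seated. I held it there, drew it straight out, levelled it and left it over the lit panel. The job is handed in, with no verdict reported.

- **Seating:** the collar stopped on the rim with about 8.5 N of axial force. The computed pose was 0.5 mm short along the bore, within 1 mm across it and about 0.005 rad off line. I held it more than 0.5 s, and the side picture showed no gap at the rim.
- **Final hold:** at 17.5 s the gauge was level to within 0.2°, joints still, fingers closed on the handle at 17.6 mm. The force reading was only noise, about 1.5 N. The pin tip was about 70 mm above the panel's top, and its computed position was within 2 mm of the middle.
- **Pin reading:** the tip was about 56 mm from the collar's stop face, measured from the top picture before lowering. That is inside the 53–72 mm band but nearer its low end. It is good to about 2–3 mm, and in the last picture the pin was too faint against the panel to measure again.
- **Bystanders:** none looked moved in the pictures, but I did not measure them again at the end.
- **Disagreement:** in the side picture, the predicted outlines of both the torch and the gauge sat about 0.5 pixel (1 mm) too high. As the shift was the same for both, it did not affect the fit.

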